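Lid the ink tin and brace it in the corner jig

ROBOT

A 7-joint arm with a two-finger parallel gripper is mounted at the origin on the work surface. World frame = base frame: x ahead of the robot, y to its left, z up, the work surface at z = 0. Lengths are in mm, angles in rad, forces in N, time in s.
With the tool pointing down it reaches from about 400 to 875 mm from the base axis. Payload 19.3 kg.
Tool frame: the origin (TCP) lies at the very end of the fingers, on their centre line; the grasp point (between the pads) lies 19 mm behind it (grip_point_offset is the z of the grasp point in the tool frame, in mm); z points along the fingers, x is the direction in which the jaws open and shut, and the axes are right-handed (so a half turn about z gives the same grasp; the last joint's range is limited). The gripper opens to 85 mm and grips with 20 to 120 N. Pads are 22 mm wide; open, the fingers measure 114 mm over their backs; the gripper's body (76 mm by 85 mm) begins 54 mm behind the grasp point. The pads swing forward as they close: fully open they stand 13 mm farther back than shut.
Start: joints at [1.047, 0.521, -0.036, 1.599, 0.021, 1.021, -0.113], TCP at [273.962, -561.747, 231.291] pointing down, gripper open.
Joint ranges: [-2.91, 2.91], [-0.3, 2.13], [-1.5, 1.42], [0.17, 2.43], [-1.26, 4.41], [0.16, 1.93], [-2.52, 2.52]. Speed limits (rad/s): [1.89, 1.89, 2.39, 2.39, 3.01, 3.01, 3.01].

INTERFACE

Orientations are given as a 3x3 rotation matrix whose columns are the frame's x, y, z axes.
In Python, from workcell import movep, movel, goto_joints, open_gripper, clamp, wait, inverse_kinematics, read_state, camera, PlanningError, finish_job, grip_point_offset gives the robot as it stands. Calls block until the motion is done:
- movep(position, orientation): joint-space move of the TCP to a pose.
- movel(position, frame=None, max_speed=150, guard=None): straight line of the TCP; frame=None keeps the orientation; max_speed is the mean speed in mm/s. With guard (N) it stops when the force on the tool has changed by that much, and returns True; else False.
- goto_joints(angles): joint-space move.
- open_gripper() and clamp(): open the fingers fully, or close them until they stop; the grip force is fixed at half the most.
- wait(seconds).
- inverse_kinematics(position, orientation): joint angles nearest the present ones, or None.
- read_state(): the state.
- camera(name): name is "side" or "top"; returns a dict with "image" (400x640x3 uint8, blue, green, red), "range_z" (400x640 float32, mm along the optical axis (not along the pixel's ray), 0 where there is no reading), "fx", "fy", "cx", "cy" (pixels), "cam_to_world" (4x4, takes a point from camera to world coordinates). Camera axes: x right, y up, looking along -z (the intrinsics and any distortion apply to the point x, -y, -z); pixel columns grow to the right and rows downward; lengths in mm; the calibration is good to about 2 mm. A picture is of the moment at which its call begins.
A pose or a line that the arm cannot do raises PlanningError and nothing moves.
- finish_job(): hands the job in, once; it reports no verdict.
The state is a dict: "time": time; "qpos": joint angles; "qvel": joint speeds; "joint_efforts": joint torques, N m; "eef_pos": TCP position; "tool_rot": TCP orientation; "ft_force": force on the tool from outside, world axes, zero at the start; "torque": the same for the moment, N m; "finger_gap": finger opening in mm.
Only numpy, scipy, OpenCV 4.12 (cv2) and the standard library are available. Lean on these libraries where they do the work, as an engineer would, in place of code of your own. Each camera call takes 0.05 s, during which the arm holds its last target.

TASK

Put the loose lid on the open ink tin where the tin stands, so that it sits fully down and level on the rim. Then lift the lidded tin onto the wooden corner jig and press it into the corner so that it stands on the bed and bears firmly on both fences at once, and finish while still holding it pressed there, ready for a classmate to tap the lid tight. Leave the carved block, the roller and the ink jar where they are.

Things in the scene. Friction and masses are not known exactly. Their poses are not given: they have to be found in the camera images.
- tin_center (a point): The open ink tin: a plain bare-metal round can standing on the desk, outer diameter 56 mm, height 56 mm, wall 3 mm (mouth 50 mm wide), about 0.25 kg, loose. This point is on its axis half-way up, 28 mm above its underside; z runs up the axis.
- tin: The same tin; this origin is the centre of its underside, z up its axis.
- lid_knob (a point): Loose lid, plug down on the desk, 0.06 kg: metal disc 56 mm across, 4 thick; under it a chamfered plug 45 mm across, 6 deep; on top a black round knob 20 mm across, 18 tall. Point: the knob's centre, 19 mm above the plug's underside, 9 mm above the disc's top; z up its axis. Seated (disc resting on the tin's rim), this point is 41 mm above tin_center.
- lid: The same lid; this origin is the centre of the plug's underside, z up its axis.
- jig_corner (a point): Where both fences' inner faces meet the bed. The jig: plywood board 170 x 170 x 12 mm fixed to the desk, its top (bed) 12 mm above the desk, two wooden fences on it at a right angle, rigid, all waxed (friction about 0.25). x points square into the far fence, y square into the left fence, z up; the bed reaches 155 mm to -x and -y. A tin touching both fences has its axis 28 mm from each.
- fence_far: Fence across the jig's x side: inner face at x = 0 of jig_corner's frame, 15 mm thick, 12 mm high above the bed, fixed. The origin given is that of the board: the middle of its underside (70 mm towards -x and -y of jig_corner, 12 mm below it), with the same axes as jig_corner.
- fence_left: Fence across the jig's y side: inner face at y = 0 of jig_corner's frame, 15 mm thick, 12 mm high above the bed, fixed. Same origin and axes as fence_far.
- lino: Bystander: carved printing block, wood faced with grey lino, 130 x 100 x 18 mm, lying flat; origin at the centre of its underside.
- brayer: Bystander: ink roller with black handle, about 145 x 80 x 32 mm, lying flat; origin beneath its middle, roller towards its +x.
- ink_jar: Bystander: closed black jar with white cap and paper label, 48 mm across, 60 mm tall; origin at the centre of its underside.
Mind the look-alikes: they are no part of the job. Leave any yellow look-alike of the lid alone.

How it is judged (in metres and radians):
On the way, in this order (a step that is already met when the one before it is completed fails the run):
1. the lid sits fully down and level on the tin while the tin stands on the desk (horizontal distance between lid_knob and tin_center below 0.005 m and z of lid_knob in the frame of tin_center between 0.0385 and 0.0432 m and angle between the z axis of lid_knob and the z axis of tin_center, either way round below 0.06 rad and angle between tin_center's own z axis and vertical below 0.07 rad and height (world z) of tin_center below 0.032 m), for 0.2 s.
2. the lidded tin stands on the jig's bed, held against both fences (horizontal distance between lid_knob and tin_center below 0.005 m and z of lid_knob in the frame of tin_center between 0.0385 and 0.0432 m and angle between the z axis of lid_knob and the z axis of tin_center, either way round below 0.06 rad and angle between tin_center's own z axis and vertical below 0.07 rad and z of tin_center in the frame of jig_corner between 0.025 and 0.032 m and x of tin_center in the frame of jig_corner between -0.033 and -0.023 m and y of tin_center in the frame of jig_corner between -0.033 and -0.023 m and contact force between tin and fence_far above 1 N and contact force between tin and fence_left above 1 N and (contact force between any of the fingers, the arm and tin above 1 N or contact force between any of the fingers, the arm and lid above 1 N)), for 0.2 s.
At the end, for the whole second after the job is handed in: Tin upright within 4 deg on the jig bed, axis 28 mm (within 5) from each fence, bearing on each fence with over 1 N; lid within 5 mm of centre, down on the rim within about 2 mm, level within 3.4 deg; both at rest and still touched by the robot with over 1 N (all of step 2 and linear speed of each of tin, lid below 0.02 m/s); the arm keeps its last pose, push and grip.
It fails at once if a bystander (block, roller or jar) was moved by more than 30 mm (distance of any of lino, brayer, ink_jar from where it was at the start of the episode above 0.03 m).
It also fails if it takes over 67 s, if anything falls off the work surface, if the arm or the gripper's body presses on something with over 40 N, if the wrist force passes 120 N, or if a joint passes its speed limit or range.

## Working session

There is one attempt and no reset: what is moved stays moved. The work goes in short steps, each a Python script; the robot and the scene stay as the last script left them, time stands still between calls to the robot, and variables do not carry over. Pictures are saved under pics/ and viewed, and the job is handed in when it is done.

```bash
ls; mkdir -p pics
cat > h.py <<'E'
import numpy as np, cv2
from workcell import *
def snap(n,f):
    c=camera(n); cv2.imwrite(f,c['image']); np.savez(f.replace('.png','.npz'),**{k:c[k] for k in c}); return c
def ray(c,u,v):
    M=np.array(c['cam_to_world']); d=np.array([(u-c['cx'])/c['fx'],-(v-c['cy'])/c['fy'],-1.0])
    return M[:3,3], M[:3,:3]@d
def onplane(c,u,v,z):
    o,d=ray(c,u,v); return o+d*(z-o[2])/d[2]
E
python3 - <<'E'
from h import *
for n in('top','side'):
    c=snap(n,f'pics/{n}0.png'); print(n,c['fx'],c['fy'],c['cx'],c['cy'],np.round(c['cam_to_world'],3).tolist(),[k for k in c])
s=read_state(); print(s); print(grip_point_offset)
E
```

```text
pics
top 410.93869533794907 410.93869533794907 319.5292616134472 200.59789701896577 [[-0.003, 0.989, -0.148, 431.336], [-1.0, -0.006, -0.02, -32.796], [-0.02, 0.148, 0.989, 951.663], [0.0, 0.0, 0.0, 1.0]] ['image', 'range_z', 'fx', 'fy', 'cx', 'cy', 'cam_to_world']
side 364.6555229228127 364.6555229228127 313.6901482764215 191.7257625406823 [[-0.914, 0.178, -0.365, 321.477], [-0.405, -0.449, 0.796, 545.323], [-0.022, 0.876, 0.482, 410.546], [0.0, 0.0, 0.0, 1.0]] ['image', 'range_z', 'fx', 'fy', 'cx', 'cy', 'cam_to_world']
{'time': 0.1, 'qpos': array([ 1.04675778,  0.52194217, -0.03628951,  1.59995087,  0.02120181,
        1.02110197, -0.11276797]), 'qvel': array([ 0.00141656,  0.00040437,  0.00027473, -0.00243113,  0.00115084,
        0.00052868,  0.00131398]), 'joint_efforts': array([ 1.50165648e-03, -9.28493929e+01,  1.98303759e+00, -3.70536733e+01,
        1.80851715e-02,  5.37939151e-03,  1.69218906e-04]), 'eef_pos': array([ 273.8278029 , -561.484413  ,  230.79138418]), 'tool_rot': array([[ 4.38408678e-01, -8.98775586e-01, -5.26729498e-04],
       [-8.98775169e-01, -4.38408984e-01,  8.70595707e-04],
       [-1.01339311e-03,  9.17346809e-05, -9.99999482e-01]]), 'ft_force': array([0.0093498 , 0.05227414, 0.6491157 ]), 'torque': array([-0.04594724,  0.01905107,  0.01202412]), 'finger_gap': 85.2565852765555}
-18.700000000000003
```

View pics/top0.png

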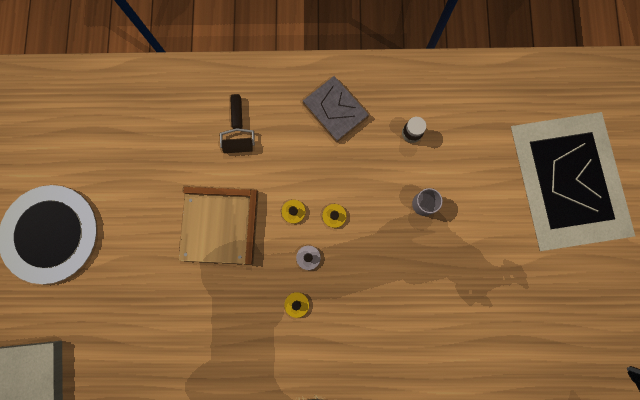

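View pics/side0.png

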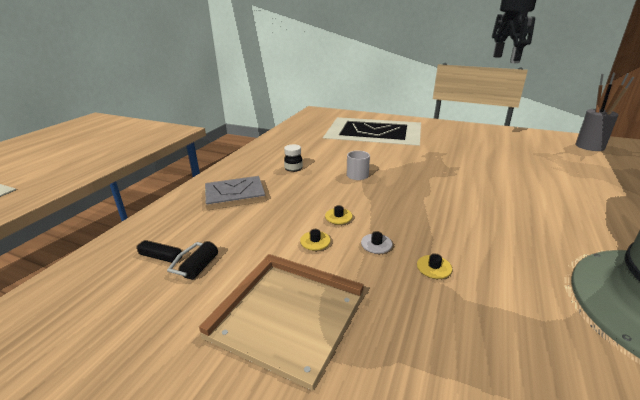

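Bare-metal lid candidates in the top view are yellow at (293,211), (334,215) and (297,305), and grey metal at (308,258). The grey one fits "metal disc, black knob". The tin is at (428,202), and the jig's corner is at about (255,190). I'll confirm with an enlarged crop.

Run:
```python
import cv2,numpy as np
t=cv2.imread('pics/top0.png'); s=cv2.imread('pics/side0.png')
a=cv2.resize(t[180:330,265:465],(800,600),interpolation=cv2.INTER_CUBIC)
cv2.imwrite('pics/crop_a.png',a)
b=cv2.resize(t[175:275,170:270],(400,400),interpolation=cv2.INTER_CUBIC)
c=cv2.resize(s[140:265,295:420],(400,400),interpolation=cv2.INTER_CUBIC)
cv2.imwrite('pics/crop_b.png',np.hstack([b,c]))
```

```text
(no output)
```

View pics/crop_a.png

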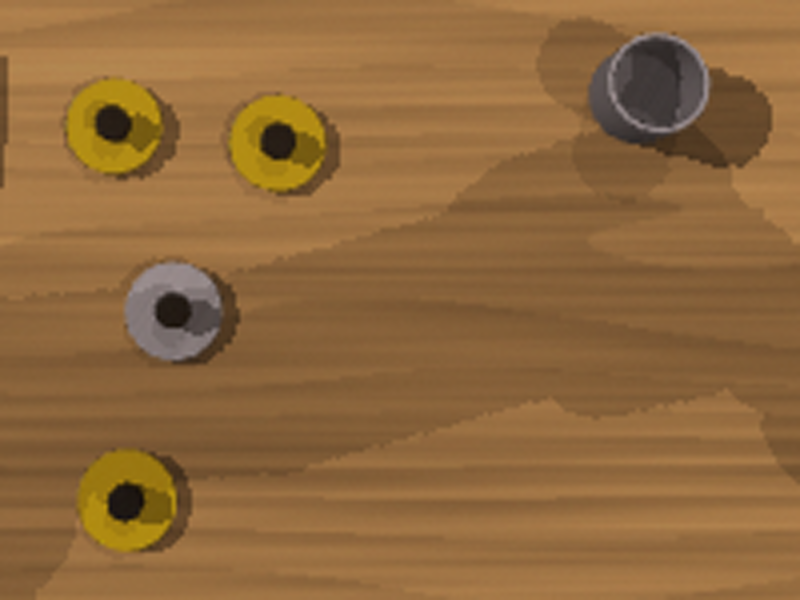

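View pics/crop_b.png

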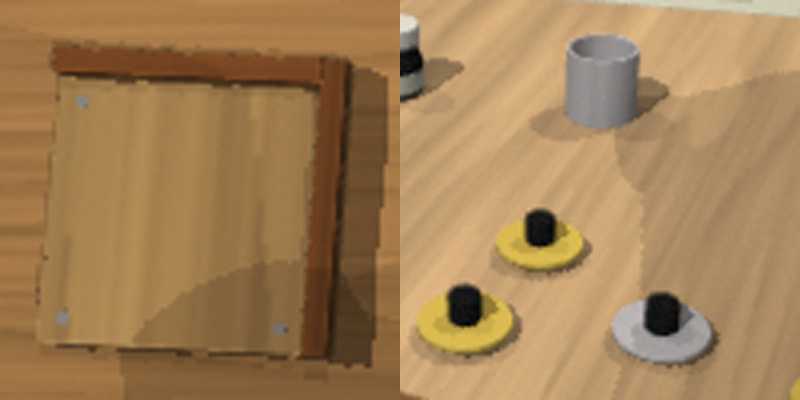

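The crop confirms it: the grey metal lid at (308,258) is the one meant, and the three yellow ones are decoys. Next I'll measure the lid, tin and jig in both views.

```bash
cat >> h.py <<'E'
def pts(c):
    v,u=np.mgrid[0:400,0:640]; Z=np.array(c['range_z'],float); M=np.array(c['cam_to_world'])
    P=np.stack([(u-c['cx'])/c['fx']*Z,-(v-c['cy'])/c['fy']*Z,-Z],-1)@M[:3,:3].T+M[:3,3]; P[Z==0]=np.nan; return P
def low_sat(c,smax=60):
    h=cv2.cvtColor(c['image'],cv2.COLOR_BGR2HSV); return ((h[...,1]<smax)).astype(np.uint8)
def blob(m,u,v,r):
    """largest contour of mask within window"""
    w=np.zeros_like(m); w[v-r:v+r,u-r:u+r]=m[v-r:v+r,u-r:u+r]
    cs,_=cv2.findContours(w,cv2.RETR_EXTERNAL,cv2.CHAIN_APPROX_NONE); return max(cs,key=cv2.contourArea)
E
python3 - <<'E'
from h import *
C={n:dict(np.load(f'pics/{n}0.npz')) for n in('top','side')}
for n,(lu,lv),(tu,tv) in(('top',(308,258),(428,202)),('side',(377,243),(358,165))):
    c=C[n]; P=pts(c); m=low_sat(c)
    h=cv2.cvtColor(c['image'],cv2.COLOR_BGR2HSV); 
    dark=(h[...,2]<60).astype(np.uint8)
    k=blob(m|dark,lu,lv,22); e=cv2.fitEllipse(k); print(n,'lid ell',e, onplane(c,*e[0],10).round(1))
    k=blob(dark,lu,lv-2,14); e=cv2.fitEllipse(k); print('knob',e,onplane(c,*e[0],28).round(1))
    k=blob(m,tu,tv,22); print('tin box',cv2.boundingRect(k), cv2.minEnclosingCircle(k))
    w=P[tv-22:tv+22,tu-22:tu+22]; q=w[(w[...,2]>51)&(w[...,2]<60)&(m[tv-22:tv+22,tu-22:tu+22]>0)]
    print('rim3d',len(q),cv2.minEnclosingCircle(q[:,:2].astype(np.float32)),np.median(q[:,2]))
    w=P[lv-16:lv+16,lu-16:lu+16]; q=w[(w[...,2]>6)&(w[...,2]<14)]
    print('lid3d',len(q),cv2.minEnclosingCircle(q[:,:2].astype(np.float32)),np.median(q[:,2]))
    print('desk z', np.nanmedian(P[lv+20:lv+40,lu-10:lu+10,2]))
E
```

```text
top lid ell ((307.9049987792969, 257.3509826660156), (22.931570053100586, 23.459182739257812), 14.41057014465332) [441.9  12.7  10. ]
knob ((308.0, 257.5), (7.42189359664917, 8.402122497558594), 90.0) [441.3  11.7  28. ]
tin box (413, 189, 29, 27) ((427.0581359863281, 201.96511840820312), 14.932662963867188)
rim3d 107 ((565.02783203125, -255.69857788085938), 27.776493072509766) 54.792654607857344
lid3d 400 ((442.35565185546875, 12.773772239685059), 27.754539489746094) 9.187525817007781
desk z -0.3279935501969362
side lid ell ((376.2674865722656, 242.83518981933594), (19.93061637878418, 30.463830947875977), 96.48579406738281) [442.   16.7  10. ]
knob ((376.7259521484375, 237.97357177734375), (10.356222152709961, 12.694586753845215), 2.3183910846710205) [439.6  26.5  28. ]
tin box (347, 151, 23, 29) ((357.8590393066406, 164.67849731445312), 15.467044830322266)
rim3d 106 ((565.8525390625, -254.01882934570312), 28.281970977783203) 54.35637804112008
lid3d 380 ((443.6632080078125, 14.779431343078613), 28.834793090820312) 10.361192383172948
desk z 0.47718279625928517
```

Run:
```python
from h import *
C={n:dict(np.load(f'pics/{n}0.npz')) for n in('top','side')}
for n,(u0,u1,v0,v1) in(('top',(170,275,175,280)),('side',(190,380,245,385))):
    P=pts(C[n])[v0:v1,u0:u1].reshape(-1,3)
    for lo,hi in((6,30),(20,30)):
        q=P[(P[:,2]>lo)&(P[:,2]<hi)]
        (cx,cy),wh,a=cv2.minAreaRect(q[:,:2].astype(np.float32)); print(n,lo,len(q),np.round([cx,cy],1),np.round(wh,1),round(a,2))
    # bed vs fence boundaries: fence-top points
    q=P[(P[:,2]>20)&(P[:,2]<28)]
    r=np.radians(a if a<45 else a-90)
    for rr in [r]:
        ex=np.array([np.cos(rr),np.sin(rr)]); ey=np.array([-ex[1],ex[0]])
        c0=np.array([cx,cy]); A=(q[:,:2]-c0)@ex; B=(q[:,:2]-c0)@ey
        print('yaw',np.degrees(rr),'far(+x w) band',np.percentile(A[B>-40],[1,50,99]).round(1),'right band',np.percentile(B[A<40],[1,50,99]).round(1), 'z',np.median(q[:,2]))
```

```text
top 6 5458 [517.  220.1] [171.5 170.2] 87.12
top 20 908 [517.8 220. ] [171.  168.7] 86.83
yaw -3.171051025390625 far(+x w) band [68.7 76.2 83.7] right band [-85.3 -77.9 -70.3] z 23.029545110482957
side 6 13404 [541.2 207.9] [337.5 267.9] 22.43
side 20 2105 [577.8 160.9] [246.4 191.3] 42.36
yaw 42.363224029541016 far(+x w) band [-117.     7.3  115.1] right band [-27.2  22.8  92.5] z 24.27074720645618
```

```bash
cat >> h.py <<'E'
def R(t): 
    c,s=np.cos(t),np.sin(t); return np.array([[c,s,0],[s,-c,0],[0,0,-1.]])
def best_yaw(p,ts):
    out=[]
    for t in ts:
        q=inverse_kinematics(p,R(t)); out.append((round(np.degrees(t)),None if q is None else np.round(q,2).tolist()))
    return out
E
python3 - <<'E'
from h import *
c=dict(np.load('pics/side0.npz')); P=pts(c).reshape(-1,3)
k=(abs(P[:,0]-517)<100)&(abs(P[:,1]-220)<100)&(P[:,2]>6)&(P[:,2]<30); 
for lo in(6,20):
    q=P[k&(P[:,2]>lo)]; print(cv2.minAreaRect(q[:,:2].astype(np.float32)))
d=np.radians
print(best_yaw([442.5,13.2,120],d([-90,-45,0,45,90])))
print(best_yaw([565,-255,120],d([-90,-48,0,48,90,132])))
print(best_yaw([557,176,120],d([-90,-48,0,48,90,132])))
E
```

```text
((517.8392333984375, 221.7707061767578), (172.11048889160156, 170.9460906982422), 87.1270523071289)
((518.2437744140625, 221.57281494140625), (171.2270965576172, 170.5010223388672), 86.8808822631836)
[(-90, [-0.0, 0.42, -0.2, 2.16, 0.15, 0.58, -1.89]), (-45, [0.12, 0.43, -0.35, 2.15, 0.26, 0.6, -1.21]), (0, [0.24, 0.45, -0.51, 2.14, 0.37, 0.63, -0.53]), (45, [0.35, 0.48, -0.65, 2.14, 0.47, 0.66, 0.16]), (90, [0.42, 0.51, -0.74, 2.13, 0.54, 0.69, 0.88])]
[(-90, [0.33, 0.64, 0.0, 1.71, -0.0, 0.79, -1.24]), (-48, [0.43, 0.65, -0.15, 1.7, 0.13, 0.8, -0.62]), (0, [0.54, 0.66, -0.32, 1.69, 0.27, 0.83, 0.11]), (48, [0.67, 0.69, -0.51, 1.69, 0.42, 0.88, 0.82]), (90, [0.77, 0.73, -0.67, 1.68, 0.54, 0.93, 1.46]), (132, [1.06, 1.01, -1.28, 1.67, 1.01, 1.27, 1.87])]
[(-90, [-0.2, 0.61, -0.3, 1.79, 0.24, 0.78, -2.19]), (-48, [-0.1, 0.63, -0.44, 1.79, 0.35, 0.8, -1.55]), (0, [-0.02, 0.65, -0.56, 1.78, 0.45, 0.84, -0.79]), (48, [0.07, 0.69, -0.7, 1.78, 0.56, 0.89, -0.05]), (90, [0.15, 0.73, -0.83, 1.77, 0.66, 0.94, 0.61]), (132, [0.37, 0.97, -1.28, 1.76, 0.99, 1.22, 1.1])]
```

Run:
```python
from h import *
o=R(np.radians(-45))
movep([442.6,13.5,110],o); movel([442.6,13.5,45]); g=movel([442.6,13.5,11],max_speed=60,guard=8)
s=read_state(); print('down',g,s['eef_pos'].round(2),s['ft_force'].round(2),s['time'])
c=snap('side','pics/side1.png'); cv2.imwrite('pics/c1.png',cv2.resize(c['image'][180:290,310:460],(750,550)))
clamp(); s=read_state(); print(s['finger_gap'],s['eef_pos'].round(2),s['ft_force'].round(2))
movel([442.6,13.5,130]); s=read_state(); print(s['finger_gap'],s['ft_force'].round(2),s['time'])
c=snap('side','pics/side2.png'); cv2.imwrite('pics/c2.png',cv2.resize(c['image'][60:290,260:500],(626,600)))
```

```text
down False [442.53  13.56  10.93] [ 1.18 -0.06  0.09] 3.5917
17.743131331759248 [442.69  13.47  11.29] [-1.08 -1.06 10.34]
17.424210888694784 [-0.59 -0.14 -1.93] 5.225
```

View pics/c2.png

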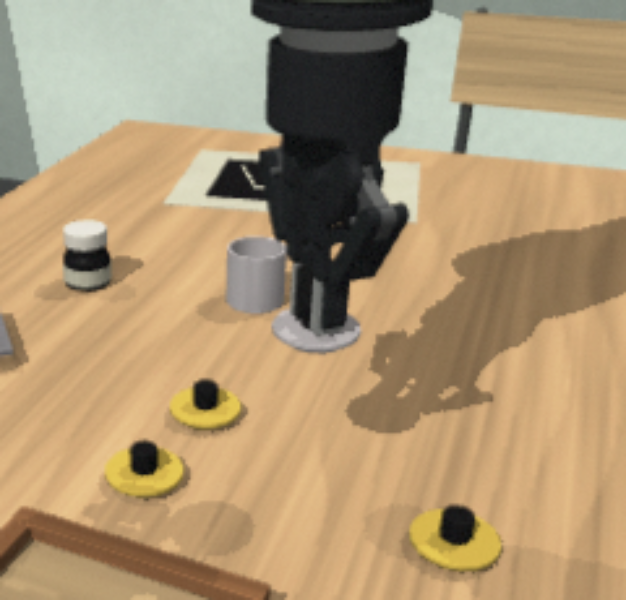

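Side view: the grey lid hangs level in the fingers, disc around crop (317,330), and the yellow ones are untouched. I'll carry it above the tin and compare disc and rim.

Run:
```python
from h import *
o=R(np.radians(-45))
movep([565.4,-254.9,110],o)
for n in('side','top'): c=snap(n,f'pics/{n}3.png')
s=read_state(); print(s['eef_pos'].round(2),s['finger_gap'],s['time'])
for n in('side','top'):
    c=dict(np.load(f'pics/{n}3.npz')); P=pts(c); m=low_sat(c)
    near=(abs(P[...,0]-565)<45)&(abs(P[...,1]+255)<45)
    for lo,hi in((51,60),(100,118)):
        k=near&(P[...,2]>lo)&(P[...,2]<hi)&(m>0); q=P[k]
        if len(q)>5: print(n,lo,len(q),cv2.minEnclosingCircle(q[:,:2].astype(np.float32)),np.percentile(q[:,2],[5,50,95]).round(1))
a=cv2.imread('pics/side3.png')[70:200,270:430]; b=cv2.imread('pics/top3.png')[140:270,350:510]
cv2.imwrite('pics/c3.png',np.hstack([cv2.resize(x,(400,325),interpolation=2) for x in(a,b)]))
```

```text
[ 565.69 -252.94  110.23] 17.369769734911642 6.5083
side 51 100 ((565.9854736328125, -253.8876495361328), 28.733314514160156) [51.4 54.4 56.8]
side 100 166 ((565.7356567382812, -250.015380859375), 28.203475952148438) [102.7 108.9 115.4]
top 51 32 ((563.3309326171875, -254.03001403808594), 26.826181411743164) [52.3 54.9 57.8]
top 100 152 ((564.4321899414062, -252.6305694580078), 27.213546752929688) [105.4 108.  110.6]
```

View pics/c3.png

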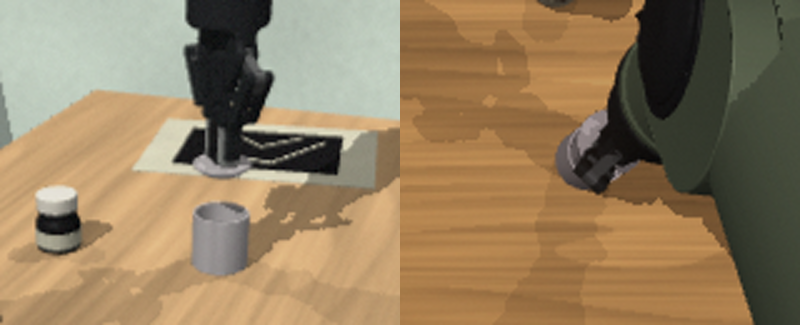

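The image was taken before the arm settled: the TCP was still 2 mm off. I'll repeat after settling and also check the lid's tilt with a plane fit.

```bash
cat > chk.py <<'E'
from h import *
def chk(tag,lo,hi,cx=565,cy=-255,names=('side','top')):
    for n in names:
        c=snap(n,f'pics/{n}{tag}.png'); P=pts(c); m=low_sat(c)
        near=(abs(P[...,0]-cx)<45)&(abs(P[...,1]-cy)<45)
        q=P[near&(P[...,2]>lo)&(P[...,2]<hi)&(m>0)]
        if len(q)>5:
            A=np.c_[q[:,:2]-[cx,cy],np.ones(len(q))]; z=q[:,2]; w=np.ones(len(q),bool)
            for _ in range(6):
                f=np.linalg.lstsq(A[w],z[w],rcond=None)[0]; w=abs(A@f-z)<1.5
            e=q[w]; print(n,len(q),w.sum(),'plane slope',f.round(3),cv2.minEnclosingCircle(e[:,:2].astype(np.float32)))
E
python3 - <<'E'
from chk import *
wait(0.3); s=read_state(); print(s['eef_pos'].round(2))
chk(4,96,120); print('rim'); chk('4b',51,60)
a=cv2.imread('pics/side4.png')[110:190,320:400]; cv2.imwrite('pics/c4.png',cv2.resize(a,(600,600),interpolation=2))
E
```

```text
[ 565.52 -254.51  110.14]
side 179 99 plane slope [6.00000e-03 0.00000e+00 1.09058e+02] ((564.0428466796875, -252.62318420410156), 28.961956024169922)
top 152 115 plane slope [-1.00000e-02  2.90000e-02  1.07463e+02] ((564.2811279296875, -254.21778869628906), 27.452526092529297)
rim
side 105 50 plane slope [-8.0000e-03  2.9000e-02  5.4514e+01] ((565.1646728515625, -253.86788940429688), 28.294692993164062)
top 31 24 plane slope [7.3000e-02 2.0000e-03 5.4402e+01] ((562.6609497070312, -253.51622009277344), 27.071998596191406)
```

View pics/c4.png

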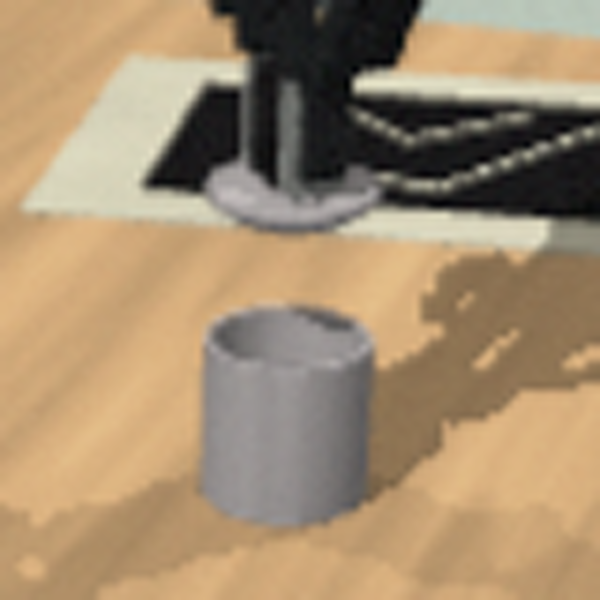

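The lid is level, and offset from the rim by about (-0.9, +1.0) mm after allowing for settling. I'll correct for that and lower it under guard.

Run:
```python
from chk import *
x,y=566.2,-255.8
movel([x,y,75]); wait(0.3); print(read_state()['eef_pos'].round(2),read_state()['ft_force'].round(2))
g=movel([x,y,60],max_speed=20,guard=6); s=read_state(); print(g,s['eef_pos'].round(2),s['ft_force'].round(2),s['torque'].round(2),s['time'])
chk(5,54,66,names=('side',))
a=cv2.imread('pics/side5.png')[110:190,320:400]; cv2.imwrite('pics/c5.png',cv2.resize(a,(600,600),interpolation=2))
```

```text
[ 566.56 -255.95   75.74] [-0.16 -0.22 -0.28]
True [ 566.02 -255.74   61.34] [-1.29  0.95  8.24] [ 0.06  0.19 -0.  ] 8.3417
side 168 100 plane slope [-1.0000e-03 -3.0000e-03  6.0348e+01] ((565.9180908203125, -253.5618896484375), 27.446796417236328)
```

View pics/c5.png

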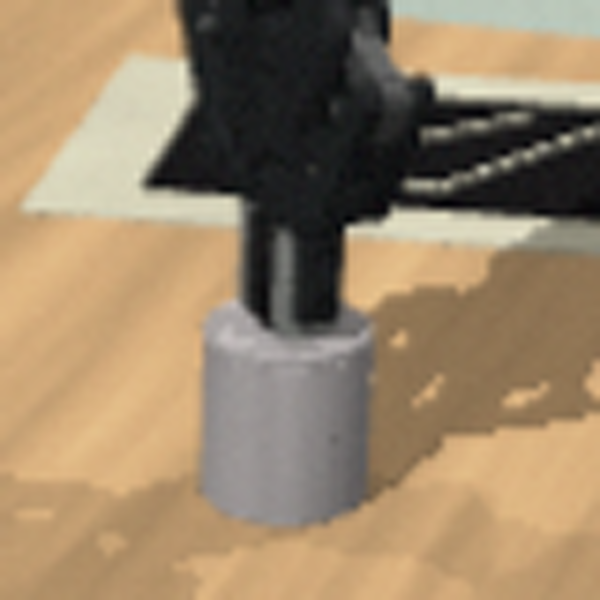

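The lid sits flush on the tin (disc top plane z≈60, level; contact at the expected TCP height of 61). Now I'll release, retract and check.

Run:
```python
from chk import *
x,y=566.0,-255.7
open_gripper(); wait(0.4); movel([x,y,160]); wait(0.2); print(read_state()['time'])
chk(6,54,66)
a=cv2.imread('pics/side6.png')[110:190,320:400]; cv2.imwrite('pics/c6.png',cv2.resize(a,(600,600),interpolation=2))
```

```text
10.4667
side 180 129 plane slope [ 5.0000e-03 -1.8000e-02  6.0369e+01] ((565.732666015625, -251.94598388671875), 27.843029022216797)
top 197 125 plane slope [-5.6000e-02 -5.3000e-02  5.9987e+01] ((567.528564453125, -253.45318603515625), 27.095155715942383)
```

View pics/c6.png

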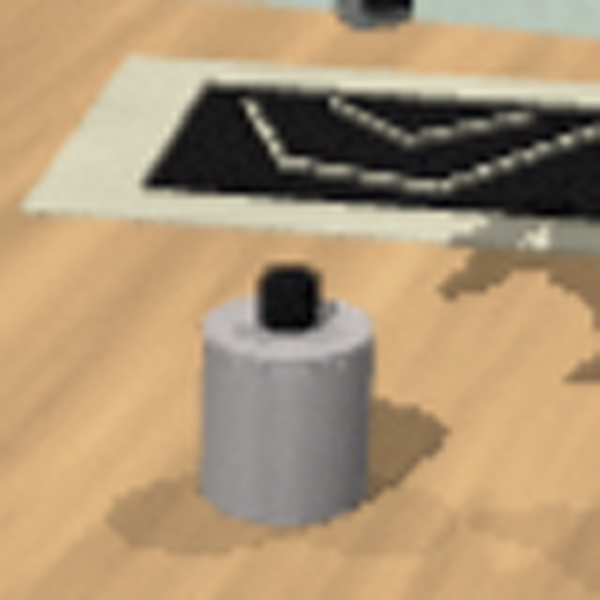

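Lid seated and level (picture: tin with lid, knob at crop (290,297)). Next I'll grip the tin body, jaws along the jig diagonal, with fingertips high enough to clear the fences.

Run:
```python
from chk import *
t=np.radians(-48); o=R(t); x,y=565.7,-255.3
movep([x,y,150],o); wait(0.2); movel([x,y,60],max_speed=100); g=movel([x,y,18],max_speed=50,guard=8)
s=read_state(); print('down',g,s['eef_pos'].round(2),s['ft_force'].round(2),s['time'])
if not g:
    clamp(); s=read_state(); print(s['finger_gap'],s['eef_pos'].round(2),s['ft_force'].round(2))
    movel([x,y,40],max_speed=50); wait(0.2); s=read_state(); print(s['finger_gap'],s['eef_pos'].round(2),s['ft_force'].round(2),s['time'])
chk(7,90,106,names=('side',))
a=cv2.imread('pics/side7.png')[80:190,310:420]; cv2.imwrite('pics/c7.png',cv2.resize(a,(600,600),interpolation=2))
```

```text
down False [ 565.87 -255.4    18.25] [ 0.46  0.42 -0.17] 13.0583
55.7056628349089 [ 565.81 -255.35   18.7 ] [-3.1   2.12 10.09]
55.38026197488634 [ 565.56 -255.23   39.72] [ 0.45  0.57 -3.84] 14.2583
side 124 32 plane slope [1.7000e-02 6.7000e-02 9.6247e+01] ((566.6546630859375, -248.72080993652344), 55.088104248046875)
```

View pics/c7.png

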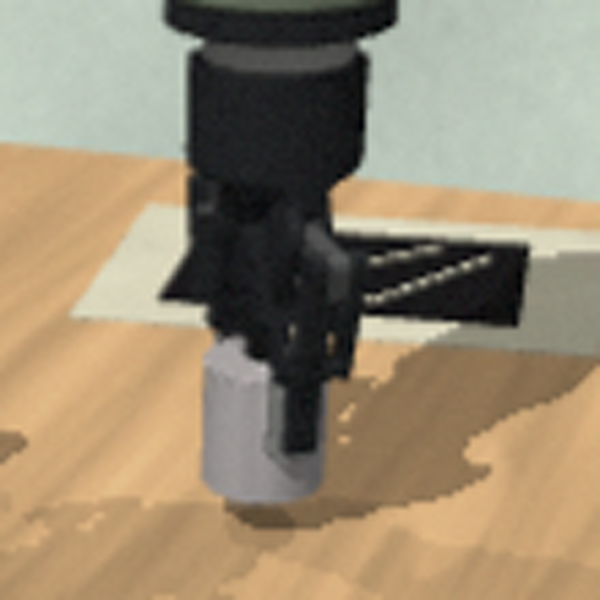

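Run:
```python
from chk import *
t=np.radians(-48); o=R(t)
movel([565.6,-255.2,130]); movep([547.9,187.2,130],o); wait(0.3)
movel([547.9,187.2,55],max_speed=80); wait(0.3); s=read_state(); print(s['eef_pos'].round(2),s['ft_force'].round(2),s['finger_gap'])
g=movel([547.9,187.2,29],max_speed=15,guard=5); s=read_state(); print(g,s['eef_pos'].round(2),s['ft_force'].round(2),s['torque'].round(2),s['time'])
for n in('side','top'): snap(n,f'pics/{n}8.png')
a=cv2.imread('pics/side8.png')[200:350,220:420]; b=cv2.imread('pics/top8.png')[160:310,150:350]
cv2.imwrite('pics/c8.png',np.hstack([cv2.resize(v,(400,300),interpolation=2) for v in(a,b)]))
```

```text
[548.03 187.2   55.25] [ 0.02  0.33 -3.51] 55.295613584302686
True [547.87 187.16  30.69] [-1.11 -0.26  7.9 ] [-0.13  0.15 -0.01] 19.8333
```

View pics/c8.png

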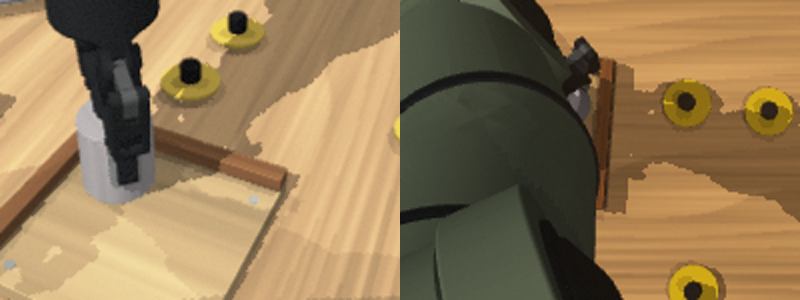

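The tin stands on the bed (TCP 30.7 as predicted), with the side view showing it just short of the corner. Now I'll push along the diagonal under guard.

Run:
```python
from chk import *
ex=np.array([0.9987,-0.0515]); xj=np.array([-0.0515,-0.9987]); d=(ex+xj)/2**.5
p0=np.array([547.9,187.2]); z=30.6
p=p0+d*22; g=movel([*p,z],max_speed=15,guard=10); s=read_state()
F=s['ft_force'][:2]; print(g,s['eef_pos'].round(2),s['ft_force'].round(2),'adv',(s['eef_pos'][:2]-p0)@d,'Fy_j',F@ex,'Fx_j',F@xj,s['torque'].round(2),s['finger_gap'],s['time'])
wait(0.5); s=read_state(); F=s['ft_force'][:2]; print(s['eef_pos'].round(2),s['ft_force'].round(2),'Fy_j',F@ex,'Fx_j',F@xj)
```

```text
True [557.46 177.09  30.69] [-1.56  0.87  6.24] adv 13.906404904686784 Fy_j -1.6040010723646247 Fx_j -0.7888247884963886 [ 0.07  0.24 -0.08] 55.399443420275745 20.9083
[557.51 177.08  30.73] [-0.35  0.29  7.26] Fy_j -0.36227051603648924 Fx_j -0.2711908291815553
```

Contact came at 13.9 mm (14 predicted), but the force relaxed after the stop. I'll step the target in further and read the force along each fence normal.

Run:
```python
from chk import *
ex=np.array([0.9987,-0.0515]); xj=np.array([-0.0515,-0.9987]); d=(ex+xj)/2**.5
p0=np.array([557.5,177.1]); z=30.6
for a in(1,2,3,4):
    p=p0+d*a; movel([*p,z],max_speed=10); wait(0.4); s=read_state(); F=s['ft_force'][:2]
    print(a,s['eef_pos'].round(2),s['ft_force'].round(2),'Fy_j %.1f Fx_j %.1f'%(F@ex,F@xj),s['torque'].round(2),round(s['finger_gap'],1),s['time'])
    if max(-(F@ex),-(F@xj))>16: break
```

```text
1 [557.61 177.04  30.78] [-6.73  3.87  6.92] Fy_j -6.9 Fx_j -3.5 [ 0.78  1.26 -0.11] 55.5 22.0917
2 [557.7  177.    30.78] [-10.2    6.86   9.21] Fy_j -10.5 Fx_j -6.3 [ 1.51  2.14 -0.1 ] 55.5 22.7417
3 [557.77 176.92  30.78] [-14.92   9.76  11.91] Fy_j -15.4 Fx_j -9.0 [ 2.06  3.1  -0.11] 55.3 23.3917
4 [557.89 176.83  30.82] [-18.75  12.15  15.31] Fy_j -19.4 Fx_j -11.2 [ 2.82  3.92 -0.04] 55.8 24.0417
```

Run:
```python
from chk import *
ex=np.array([0.9987,-0.0515]); xj=np.array([-0.0515,-0.9987]); d=(ex+xj)/2**.5
p0=np.array([557.5,177.1]); z=30.9
p=p0+d*3.6+xj*1.6; movel([*p,z],max_speed=10)
for i in range(2):
    wait(0.6); s=read_state(); F=s['ft_force'][:2]
    print(s['eef_pos'].round(2),s['ft_force'].round(2),'Fy_j %.1f Fx_j %.1f'%(F@ex,F@xj),s['torque'].round(2),round(s['finger_gap'],1),s['time'])
chk(9,66,78,557,177,names=('side',))
snap('top','pics/top9.png')
a=cv2.imread('pics/side9.png')[200:330,215:345]; b=cv2.imread('pics/side9.png')
cv2.imwrite('pics/c9.png',np.hstack([cv2.resize(a,(400,400),interpolation=2),cv2.resize(b,(400,400))]))
```

```text
[557.8  176.61  30.92] [-14.93  18.13   6.13] Fy_j -15.8 Fx_j -17.3 [4.14 3.28 0.  ] 55.8 24.9333
[557.79 176.61  30.9 ] [-15.13  17.78   5.91] Fy_j -16.0 Fx_j -17.0 [ 4.1   3.34 -0.03] 55.6 25.5333
side 238 187 plane slope [2.000e-03 6.000e-03 7.244e+01] ((558.760498046875, 177.70677185058594), 28.371158599853516)
```

View pics/c9.png

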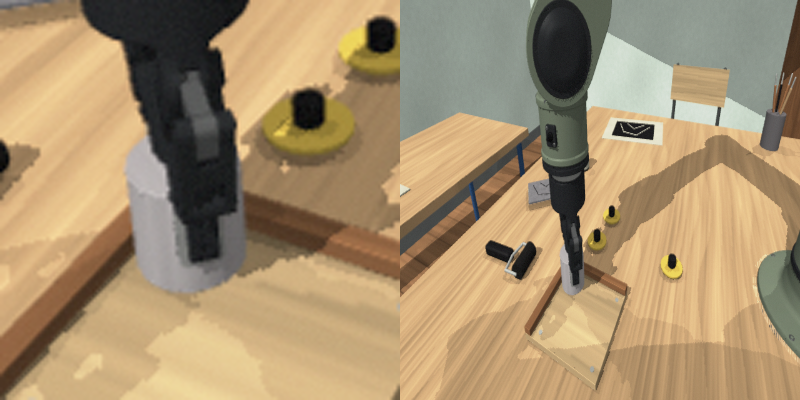

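The side view shows the lidded tin upright in the corner. The lid top plane is at z≈72.4 (72 expected) with slope under 0.01. Load is steady at about 16–17 N along each fence normal, and the fingertips are above the fences, so the tin itself carries it. Handing in.

Run:
```python
from h import *
s=read_state(); print(s['ft_force'].round(2),s['time']); finish_job()
```

```text
[-13.67  18.36   6.34] 25.6333
the job is handed in; nothing more can be done
```

The lid is on the tin, and I handed the job in at 25.6 s with the gripper still pressing the lidded tin into the jig corner. The hand-in gives no verdict, so what follows is from my own last checks.

- **Lid:** I took the bare-metal one, not the three yellow look-alikes, and set it on the tin where it stood. After I let go, the side camera put the disc top at 60.4 mm (60 expected), with a slope of about 0.02 rad.
- **Jig:** I gripped the tin body with the jaws along the corner diagonal, set it on the bed and pushed. It met the fences 13.9 mm along, where 14 mm was predicted.
- **Final hold:** The wrist force was steady at about 16 N against the left fence and 17 N against the far fence. The lid top was at 72.4 mm (72 expected), with a slope under 0.01 rad.
- **Bystanders:** The arm never went near the block, roller or jar. I did not re-measure their positions.

**Disagreements and gaps:**
- **Camera offset:** The two cameras differed by about 1–2 mm, so I averaged them.
- **Lid slope:** The top view's fit of the released lid gave about 0.08 rad. That would be out of limits, but I put it down to range noise, because the side view and both side-view fits in the grip read level.
- **Top view at the jig:** The arm blocked the top camera there, so the final check rests on the side view and the wrist force.

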